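Draw back and pin the V-rest of a hand lap and hold a rod lens pressed in its V

ROBOT

A 6-joint arm with a two-finger parallel gripper is mounted at the origin on the work surface. World frame = base frame: x ahead of the robot, y to its left, z up, the work surface at z = 0. Lengths are in m, angles in rad, forces in N, time in s.
With the tool pointing down it reaches from about 0.35 to 0.725 m from the base axis. Payload 4.3 kg.
Tool frame: the origin (TCP) lies between the finger pads; the fingertips stand 25 mm ahead of it and the grasp point (between the pads) lies 6 mm ahead of it; z points along the fingers, y is the line along which they close (so a half turn about z gives the same grasp; the last joint's range is limited). The gripper opens to 85 mm and grips with 20 to 120 N. Pads are 22 mm wide; open, the fingers measure 114 mm over their backs; the gripper's body (76 mm by 85 mm) begins 54 mm behind the grasp point. The pads swing forward as they close: fully open they stand 13 mm farther back than shut.
Start: joints at [-1.394, 0.377, 0.081, 1.274, 0, 1.46], TCP at [0.163, -0.552, 0.256] pointing down, gripper open.
Joint ranges: [-2.72, 2.72], [-0.84, 1.66], [-1.02, 1.22], [-1.77, 2.12], [-1.37, 1.28], [-3.14, 3.14]. Speed limits (rad/s): [2.57, 2.57, 3.14, 3.14, 3.14, 3.14].

INTERFACE

Orientations are given as [roll, pitch, yaw] about the fixed x, y, z axes, in that order (R = Rz(yaw) Ry(pitch) Rx(roll)).
In Python, from rig import r gives the robot as it stands.
- The arm moves only by the tool jog_arm, never from a script. Its arguments are lists of equal length, an entry for each row: "delta_pos": the shift along the world's x, y, z in m, a list of three; "roll": the turn about the world's z in degrees. A call has 1 to 8 rows; each row shifts and turns the commanded pose from where the row before left it; what a row does not reach is not made up. A row lasts 1/12 s, in which the tool goes at most 41.7 mm and 7.16 degrees, less where a joint would pass 70% of its speed; a pose out of reach is approached as far as the arm can. A call with a gripper value outside its range is refused whole. "jaw" is the finger opening in m, from 0 to 0.0854, set as the call begins (left out, the last holds). The fingers move at their own pace and stop on an object; "newtons" is the grip in N (left out, the last holds). Time passes only in rows, so rows that do not move let the fingers close. It gives the time, the measured TCP pose, the force, the opening and the grip force at its end, in the units of the state.
- r.sense(): the state, without advancing time (a new reading comes with each control period).
- r.snapshot(name): name is "scene" or "top"; returns the picture (480x640x3 uint8, red, green, blue); there is no depth.
- r.calibration(name): a dict with "intrinsics" (3x3 intrinsics, pixels), "k1" (the pictures are not rectified: a ray, as slopes to the right and down, at radius r is drawn at 1 + k1 r^2 times it, then the intrinsics apply), "pose" (4x4, takes a point from camera to world coordinates). Camera axes: x right, y down, z forward; pixel columns grow to the right and rows downward; lengths in m; the calibration is good to about 2 mm. A picture is of the moment at which its call begins. calibration takes no time and is no camera call.
- r.job_done(): hands the job in; it is judged then, once.
The state is a dict: "time": time; "joint_pos": joint angles; "joint_velocities": joint speeds; "joint_torque": joint torques, N m; "tcp_pos": TCP position; "eef_rot": TCP orientation; "ft_force": force on the tool from outside, world axes, zero at the start; "torque": the same for the moment, N m; "grip_width": finger opening in m; "finger_force": force on a finger pad.
Only numpy, scipy, OpenCV 4.12 (cv2) and the standard library are available. Lean on these libraries where they do the work, as an engineer would, in place of code of your own. Each camera call takes 0.05 s, during which the arm holds its last target. There are 200 camera calls.

TASK

Draw the V-rest of the hand lap back to its end stop, away from the wheel, and lock it there: put the red-knobbed lock pin from the dop rack fully home through the V-rest's tongue into the bed, and let go of it. Then lift the glass rod lens from its wooden stand and lay it along the V with its end close up to the brass back stop. Finish while still holding the rod there, pressed firmly but without ramming it (a push of about 10 N) onto both faces of the V, and leave everything else where it stands.

Things in the scene. Friction and masses are not known exactly. Their poses are not given: they have to be found in the camera images.
- lap: the hand lap, fixed: black cast bed, 140 mm wide (x), y = -135 to 200 mm, 25 mm high. Origin at bench height under the middle of the drawn-back V; y along bed, V and axle towards the wheel; x across, away from the robot at yaw 0; z up. Upright bright wheel of 150 mm at the +y end (face at y = 107 mm, hub out to 88 mm, top at z = 187 mm), black gear head and crank behind it
- vrest (a joint): slide of the V-rest along the bed, in m: 0 = drawn back (lap -y) against its end stop, the tongue's hole exactly over the bed's; grows towards the wheel, to 0.04; starts between 0.012 and 0.030. It slides stiffly (about 2 N, more when fast) and stays where it is left. It can be pushed or pulled by the brass back stop
- tongue_hole (a point): centre of the mouth of the 12 mm round through hole in the flat steel tongue (10 mm thick, 44 mm wide) at the back of the V-rest; on the tongue's top side, 36 mm above the bench, 98 mm behind v_seat. Moves with the V-rest; at lap y = -88 mm when it is drawn back. Axes as lap
- bed_hole (a point): centre of the mouth of the 12 mm round through hole in the bed, 25 mm above the bench, at lap y = -88 mm: under the tongue's hole once the V-rest is drawn back, else covered by the tongue. Goes down to the bench. Axes as lap
- v_seat (a point): where the middle of the rod's axis lies when the rod is seated in the V against the back stop: 70 mm above the bench; moves with the V-rest (lap y = 10 mm when drawn back). Axes as lap. V of 90 degrees, open at the top, from 50 mm behind this point to 30 mm ahead. Its edges lie 8 mm below this point, 13 mm either side; outside it slopes down, so fingertips may reach 8 mm below the rod's axis
- back_stop (a point): middle of the front (wheel side) of the brass back stop, an upright plate 40 mm wide and 8 mm thick across the rear end of the V, against which the rod's end goes; 50 mm behind v_seat, level with it, 70 mm above the bench; the plate's top is at 78 mm. Part of the V-rest. Axes as lap
- near_face: the face of the V on its -x side (towards the robot at yaw 0), 80 mm long, lapped and oiled steel (friction about 0.25); part of the V-rest. Origin at bench height under the middle of the V, axes as lap
- far_face: the other face of the V, on its +x side; same frame
- pin: lock pin, standing in one of the rack's three holes: steel shank 10 mm thick and 32 mm long with a pointed foot; on it a steel flange 26 mm across and 4 mm thick, and a red round knob 24 mm across from 4 to 30 mm above the flange's underside. Origin at the centre of the flange's underside, z up along the pin. Home when the flange lies on the tongue. About 60 g
- pin_tip (a point): the foot of the pin, 32 mm below its origin
- rack: dark wooden dop rack, fixed: 155 mm (x) by 58 mm (y) by 40 mm high, three holes 36 mm deep in a row along its x axis at -50, 0 and +50 mm, holding the pin and the two dops in any order; origin under its centre
- rod: rod lens: solid pale blue-green glass cylinder, 30 mm in diameter and 100 mm long, about 0.18 kg, both ends alike; lies level. Origin at its middle, on the axis; x along the axis (it may have rolled about it)
- stand: low wooden stand of the rod, fixed: foot 104 mm (x) by 66 mm (y), two notched cradles 8 mm thick at x = -36 and +36 mm carry the rod along the stand's x axis with the rod's axis 45 mm above the bench; free between the cradles above 24 mm for fingers. Origin under its centre
- dop_a: brass dop (pointed stone holder) with a blue stone, 31 mm tall above the rack, head 19 mm across; origin on the underside of its head, z up along it
- dop_b: the same with a violet stone
- stick_glass: clear drinking glass full of green dop sticks with pink heads, 76 mm across, 118 mm tall; origin under its centre
- polish_tin: small round green polish tin with a cream lid, 57 mm across, 29 mm tall; origin under its centre
- oil_bottle: amber oil bottle with green cap, 48 mm across, 125 mm tall; origin under its centre
- brush: brush lying on the bench, about 160 mm long; origin under its middle
- loupe: short black and silver eye loupe standing on end, 42 mm across, 28 mm tall; origin under its centre

How it is judged:
On the way:
1. the lock pin is home through the tongue and into the bed, and let go of, while the rod still lies on its stand (horizontal distance between pin and tongue_hole below 0.003 m and horizontal distance between pin_tip and bed_hole below 0.004 m and z of pin in the frame of tongue_hole below 0.004 m and angle between pin's own z axis and vertical below 0.1 rad and value of joint vrest below 0.003 m and contact force between the fingers and pin below 0.1 N and distance of rod from where it was at the start of the episode below 0.01 m), for 0.2 s.
At the end, for the whole second after the job is handed in: Pin home through tongue and bed (flange within 4 mm, centred within 3 mm), upright, let go; V-rest at 0 within 3 mm. Rod at rest in the V: 2 mm sideways, 2.5 mm in height, up to 7 mm from the stop, parallel within 0.04 rad, held by the fingers, pressing each face with over 3 N (horizontal distance between pin and tongue_hole below 0.003 m and horizontal distance between pin_tip and bed_hole below 0.004 m and z of pin in the frame of tongue_hole below 0.004 m and angle between pin's own z axis and vertical below 0.1 rad and value of joint vrest below 0.003 m and contact force between the fingers and pin below 0.1 N and contact force between rod and near_face above 3 N and contact force between rod and far_face above 3 N and contact force between the fingers and rod above 1 N and x of rod in the frame of v_seat between -0.002 and 0.002 m and z of rod in the frame of v_seat between -0.0025 and 0.0025 m and y of rod in the frame of v_seat between -0.003 and 0.007 m and angle between the x axis of rod and the y axis of v_seat, either way round below 0.04 rad and linear speed of rod below 0.02 m/s); the arm keeps its last pose, push and grip.
It fails at once if the rod is rammed or squeezed into the V: more than 60 N on one face (contact force between rod and near_face above 60 N or contact force between rod and far_face above 60 N).
It fails at once if a bystander (dops, stick glass, polish tin, oil bottle, brush, loupe) is moved by more than 15 mm (distance of any of dop_a, dop_b, stick_glass, polish_tin, oil_bottle, brush, loupe from where it was at the start of the episode above 0.015 m).
It also fails if it takes over 72 s, if anything falls off the work surface, if the arm or the gripper's body presses on something with over 40 N, if the wrist force passes 120 N, or if a joint passes its speed limit or range.

## Working session

There is one attempt and no reset: what is moved stays moved. The work goes in short steps, Python scripts to look and compute and a tool call to move; the robot and the scene stay as the last step left them, time stands still between calls to the robot, and variables do not carry over. Pictures are saved under pics/ and viewed, at most 10 in all, crops included, and the job is handed in when it is done.

Besides the shell and the picture viewer there is one more tool, called after "Request:" in YAML: its name, and indented under it one key for each argument. jog_arm: Moves the arm, as the interface text tells. Its arguments: {"type":"object","properties":{"delta_pos":{"type":"array","items":{"type":"array","items":{"type":"number"}}},"roll":{"type":"array","items":{"type":"number"}},"jaw":{"type":"number"},"newtons":{"type":"number"}},"required":["delta_pos","roll"]}

```bash
mkdir -p pics; ls
cat > h.py <<'E'
import numpy as np, cv2
from rig import r
def cal(n):
    c=r.calibration(n); return np.array(c["intrinsics"]),float(c["k1"]),np.array(c["pose"])
def ray(n,u,v):
    K,k1,P=cal(n)
    d=np.array([(u-K[0,2])/K[0,0],(v-K[1,2])/K[1,1]]); s=d.copy()
    for _ in range(20): s=d/(1+k1*(s@s))
    w=P[:3,:3]@np.array([s[0],s[1],1]); return P[:3,3],w/np.linalg.norm(w)
def onz(n,u,v,z):
    o,d=ray(n,u,v); return o+d*(z-o[2])/d[2]
def tri(a,b):
    A=[];B=[]
    for n,u,v in (a,b):
        o,d=ray(n,u,v); M=np.eye(3)-np.outer(d,d); A.append(M);B.append(M@o)
    x=np.linalg.lstsq(np.vstack(A),np.hstack(B),rcond=None)[0]
    return x,[float(np.linalg.norm((np.eye(3)-np.outer(ray(*q)[1],ray(*q)[1]))@(x-ray(*q)[0]))) for q in (a,b)]
def proj(n,p):
    K,k1,P=cal(n); q=P[:3,:3].T@(np.array(p)-P[:3,3]); s=q[:2]/q[2]; s=s*(1+k1*(s@s)); return K[:2,:2]@s+K[:2,2]
def snap(n,f):
    im=r.snapshot(n); cv2.imwrite(f"pics/{f}.png",im[:,:,::-1]); return im
E
python3 - <<'E'
from h import *
for n in("scene","top"):
    snap(n,n+"0"); print(cal(n))
print(r.sense())
E
```

```text
pics
(array([[434.00043168,   0.        , 320.98371985],
       [  0.        , 434.00043168, 241.75854222],
       [  0.        ,   0.        ,   1.        ]]), -0.014625526493053615, array([[ 0.86976979,  0.2700591 , -0.41299952,  0.8907386 ],
       [ 0.49309107, -0.44339549,  0.74850627, -0.70682049],
       [ 0.01901881, -0.85467451, -0.51881573,  0.5113805 ],
       [ 0.        ,  0.        ,  0.        ,  1.        ]]))
(array([[561.79706286,   0.        , 327.39421841],
       [  0.        , 561.79706286, 242.30469775],
       [  0.        ,   0.        ,   1.        ]]), -0.10325993684524717, array([[-3.36038498e-03, -9.87040618e-01,  1.60435429e-01,
         3.87213645e-01],
       [-9.99993538e-01,  3.52182139e-03,  7.21894765e-04,
        -9.46418359e-02],
       [-1.27756438e-03, -1.60431966e-01, -9.87046074e-01,
         1.07757938e+00],
       [ 0.00000000e+00,  0.00000000e+00,  0.00000000e+00,
         1.00000000e+00]]))
{'time': 0.1, 'joint_pos': array([-1.39426799e+00,  3.77982927e-01,  7.97875245e-02,  1.27435817e+00,
        7.30857744e-07,  1.46049894e+00]), 'joint_velocities': array([ 0.00039645, -0.00282686,  0.00449476, -0.00235662, -0.00076933,
        0.00131112]), 'joint_torque': array([ 9.42852130e-04, -4.64693391e+01,  2.70582712e+01,  1.20098249e-02,
       -5.05370031e-05, -3.86796131e-06]), 'tcp_pos': array([ 0.16258953, -0.55099911,  0.25546913]), 'eef_rot': array([-3.13984617e+00, -1.94152885e-04,  2.86825554e-01]), 'ft_force': array([ 0.03332508, -0.31503012,  0.02248394]), 'torque': array([ 0.02439825, -0.03693159, -0.0276278 ]), 'finger_force': 0.0, 'grip_width': 0.08526455114367198}
```

View pics/scene0.png

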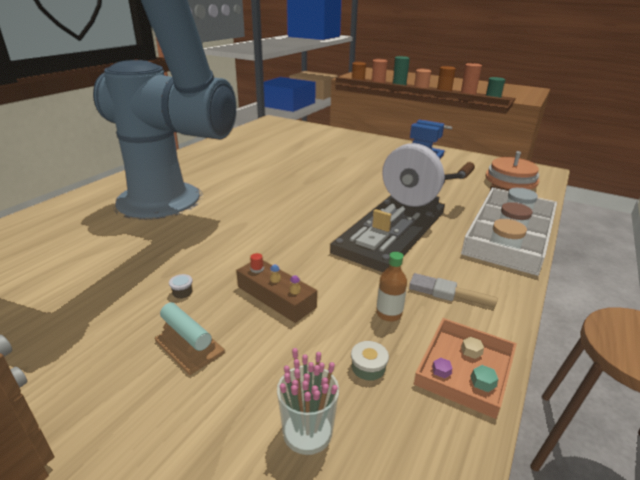

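View pics/top0.png

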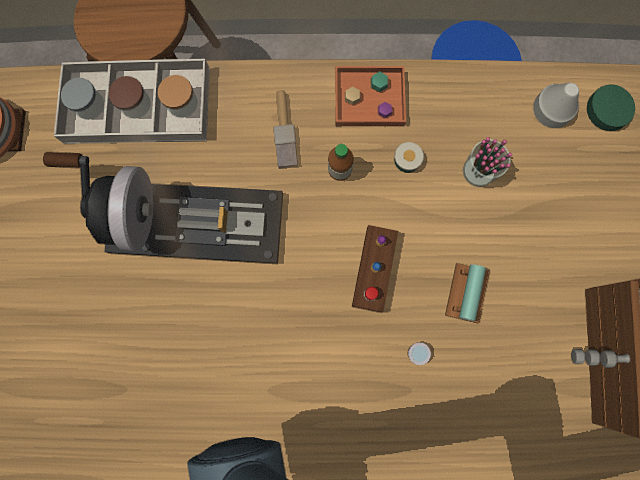

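The scene view shows the red knob at (257,262), rod at (187,327), brass stop at (381,218) and wheel at (413,175). The top view shows the knob at (372,294), rod at (473,292), brass stop at (222,217) and tongue hole at about (248,223). Next I'll zoom in on the lap.

Run:
```python
from h import *
t=cv2.imread("pics/top0.png");s=cv2.imread("pics/scene0.png")
a=cv2.resize(t[175:275,90:290],(800,400),interpolation=cv2.INTER_CUBIC)
cv2.imwrite("pics/c1.png",a)
b=cv2.resize(s[180:275,325:450],(750,570),interpolation=cv2.INTER_CUBIC)
cv2.imwrite("pics/c2.png",b)
def blob(im,f,box):
    hsv=cv2.cvtColor(im,cv2.COLOR_BGR2HSV); m=f(hsv[...,0].astype(int),hsv[...,1].astype(int),hsv[...,2].astype(int)).astype(np.uint8)
    k=np.zeros_like(m);x0,y0,x1,y1=box;k[y0:y1,x0:x1]=1;m=m&k
    n,l,st,c=cv2.connectedComponentsWithStats(m);i=1+np.argmax(st[1:,4]);
    cnt=np.argwhere(l==i)[:,::-1].astype(np.float32)
    return c[i],st[i],cv2.minAreaRect(cnt)
red=lambda h,s,v:((h<8)|(h>172))&(s>150)&(v>80)
rod=lambda h,s,v:(h>70)&(h<100)&(s>40)&(v>90)
brass=lambda h,s,v:(h>15)&(h<30)&(s>90)&(v>120)
for n,im,bx in(("top",t,[(355,275,390,310),(450,255,500,330),(215,200,232,235)]),("scene",s,[(240,245,275,280),(155,295,220,355),(370,205,395,235)])):
    for f,b in zip((red,rod,brass),bx): print(n,blob(im,f,b))
```

```text
top (array([371.11029412, 292.89705882]), array([365, 287,  13,  13, 136], dtype=int32), ((371.0, 293.0), (12.0, 12.0), 90.0))
top (array([472.05923345, 292.18583043]), array([459, 265,  27,  56, 861], dtype=int32), ((472.07904052734375, 292.1206359863281), (15.86764144897461, 54.70053482055664), 11.768289566040039))
top (array([220.16483516, 216.76923077]), array([218, 207,   6,  21,  91], dtype=int32), ((220.1393585205078, 216.96722412109375), (4.2551798820495605, 20.370542526245117), 5.19442892074585))
scene (array([256.13375796, 260.95541401]), array([251, 254,  12,  15, 157], dtype=int32), ((256.5, 261.0), (14.0, 11.0), 90.0))
scene (array([181.78388278, 322.75946276]), array([161, 303,  45,  43, 819], dtype=int32), ((181.7964630126953, 322.9468994140625), (48.16490936279297, 18.438129425048828), 41.18592834472656))
scene (array([381.03322259, 219.75083056]), array([373, 209,  18,  22, 301], dtype=int32), ((381.11541748046875, 219.5769500732422), (16.744688034057617, 19.969593048095703), 7.125016689300537))
```

View pics/c1.png

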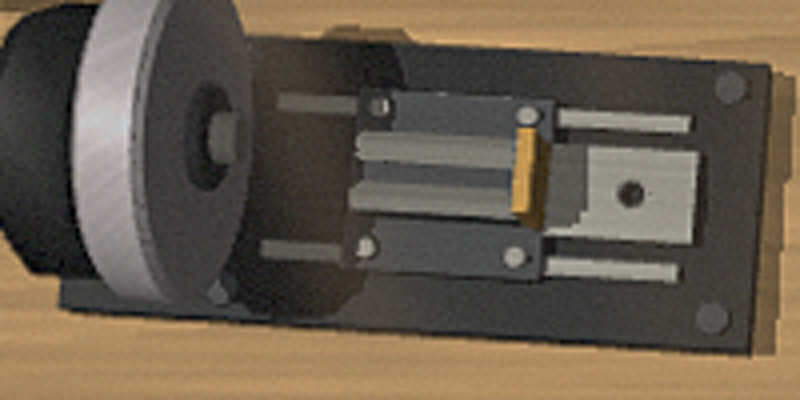

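View pics/c2.png

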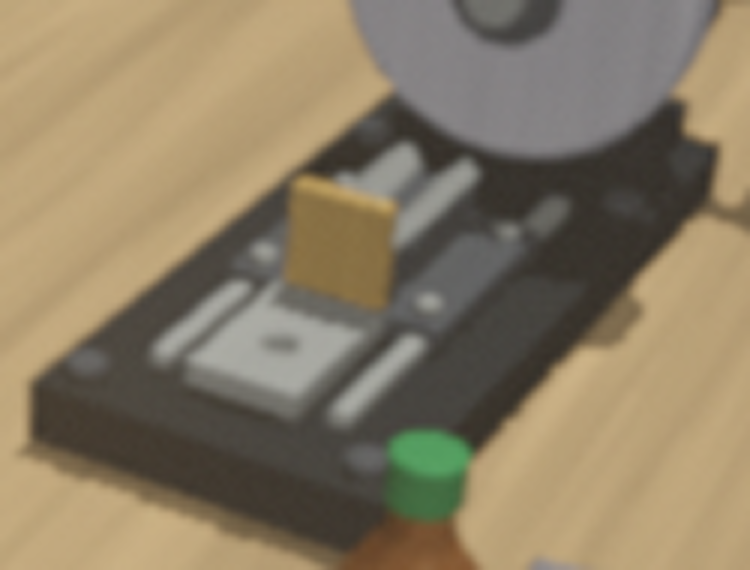

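The crops show the tongue hole at top (247.1,222.9) and scene (371.6,236.8). The rear bed corners are at top (282.1,190.6) and (277.1,263.4), and the brass stop's top edge is well visible in both.

Run:
```python
from h import *
np.set_printoptions(precision=4,suppress=True)
print("hole",tri(("top",247.1,222.9),("scene",371.6,236.8)),onz("top",247.1,222.9,.036),onz("scene",371.6,236.8,.036))
f=lambda x,y:(90+(x+.5)/4-.5,175+(y+.5)/4-.5)
for nm,(x,y),z in(("cornerfar",(771,64),.025),("cornernear",(750,355),.025),("farL",(250,37),.025),("nearL",(60,311),.025),("stop top far",(527,127),.078),("stop top near",(522,214),.078),("tongue far",(698,150),.036),("tongue near",(692,244),.036),("Vtop nearside end",(516,218),.062),("V nearside",(350,208),.062),("V far",(358,132),.062),("V far end",(518,137),.062)):
    print(nm,onz("top",*f(x,y),z))
print("knob",tri(("top",371.1,292.9),("scene",256.1,261)),onz("top",371.1,292.9,.057),onz("scene",256.1,261,.057))
print("rod",tri(("top",472.06,292.15),("scene",181.8,322.8)),onz("top",472.06,292.15,.048))
a=np.radians(11.77)
for s in(-24,24): print(onz("top",472.06-np.sin(a)*s,292.15+np.cos(a)*s,.05))
for n,u,v,z in(("rackc",372,227,.04),("rackc",403,234,.04),("rackc",384,312,.04),("rackc",353,306,.04),("dopb",382,240,.06),("dopa",377,267,.06),("oil",341,150,.125),("loupe",421,352,.028)): print(n,onz("top",u,v,z))
```

```text
hole (array([0.5944, 0.0582, 0.0336]), [0.00040388808774525326, 0.0004038880877451175]) [0.5943 0.058  0.036 ] [0.5956 0.0539 0.036 ]
cornerfar [ 0.6597 -0.0073  0.025 ]
cornernear [0.5183 0.0012 0.025 ]
farL [0.6752 0.2483 0.025 ]
nearL [0.5402 0.3352 0.025 ]
stop top far [0.617  0.0998 0.078 ]
stop top near [0.5765 0.101  0.078 ]
tongue far [0.615 0.026 0.036]
tongue near [0.5697 0.0282 0.036 ]
Vtop nearside end [0.5777 0.1068 0.062 ]
V nearside [0.5827 0.1847 0.062 ]
V far [0.6188 0.1824 0.062 ]
V far end [0.6159 0.107  0.062 ]
knob (array([ 0.4592, -0.1735,  0.0562]), [0.0006931754105186863, 0.0006931754105184234]) [ 0.4597 -0.173   0.057 ] [ 0.4595 -0.1749  0.057 ]
rod (array([ 0.4587, -0.3622,  0.0481]), [0.0026365586542366408, 0.0026365586542368403]) [ 0.4605 -0.3603  0.048 ]
[ 0.5038 -0.3708  0.05  ]
[ 0.4174 -0.3491  0.05  ]
rackc [ 0.5847 -0.1779  0.04  ]
rackc [ 0.5712 -0.236   0.04  ]
rackc [ 0.4257 -0.1975  0.04  ]
rackc [ 0.437  -0.1406  0.04  ]
dopb [ 0.5565 -0.1943  0.06  ]
dopa [ 0.5067 -0.1842  0.06  ]
oil [ 0.7075 -0.1186  0.125 ]
loupe [ 0.352 -0.266  0.028]
```

Request:
jog_arm:
  delta_pos:
    - [0.018, 0.027, 0]
    - [0.018, 0.027, 0]
    - [0.018, 0.027, 0]
    - [0.018, 0.027, 0]
    - [0.018, 0.027, 0]
    - [0.018, 0.027, 0]
    - [0.018, 0.027, 0]
    - [0.018, 0.027, 0]
  roll: [6.67, 6.67, 6.67, 6.67, 6.67, 6.67, 6.67, 6.67]
  jaw: 0.05
  newtons: 30

```text
time: 0.77
tcp_pos: [0.3071, -0.3338, 0.256]
eef_rot: [-3.141, -0.001, 1.224]
ft_force: [1.0, -0.2, 1.0]
grip_width: 0.0501
finger_force: 0.0
```

Request:
jog_arm:
  delta_pos:
    - [0.018, 0.027, 0]
    - [0.018, 0.027, 0]
    - [0.018, 0.027, 0]
    - [0.018, 0.027, 0]
    - [0.018, 0.027, 0]
    - [0.018, 0.027, 0]
    - [0.018, 0.027, 0]
    - [0.018, 0.027, 0]
  roll: [6.67, 6.67, 6.67, 6.67, 6.67, 6.67, 6.67, 6.67]

```text
time: 1.43
tcp_pos: [0.451, -0.1179, 0.256]
eef_rot: [-3.141, -0.0, 2.155]
ft_force: [1.3, -0.3, 0.1]
grip_width: 0.0504
finger_force: 0.0
```

Request:
jog_arm:
  delta_pos:
    - [0.018, 0.027, 0]
    - [0.018, 0.027, 0]
    - [0.018, 0.027, 0]
    - [0.018, 0.027, 0]
    - [0.018, 0.027, 0]
    - [0.018, 0.027, 0]
    - [0.018, 0.027, 0]
    - [0, 0, 0]
  roll: [6.67, 6.67, 6.67, 6.67, 6.67, 6.67, 6.67, 0]

```text
time: 2.1
tcp_pos: [0.5787, 0.0739, 0.2551]
eef_rot: [3.139, -0.0, 2.973]
ft_force: [-0.2, -0.2, -0.1]
grip_width: 0.0497
finger_force: 0.0
```

Request:
jog_arm:
  delta_pos:
    - [0.009, 0.014, 0]
    - [0.009, 0.014, 0]
    - [0, 0, -0.03]
    - [0, 0, -0.04]
    - [0, 0, -0.035]
    - [0, 0, -0.03]
    - [0, 0, -0.02]
    - [0, 0, 0]
  roll: [3, 3.1, 0, 0, 0, 0, 0, 0]

```text
time: 2.77
tcp_pos: [0.5899, 0.0967, 0.0957]
eef_rot: [-3.14, -0.011, 3.07]
ft_force: [-0.6, -0.0, 0.5]
grip_width: 0.0501
finger_force: 0.0
```

Run:
```python
from h import *
s=r.sense();print(s["tcp_pos"],s["eef_rot"],s["joint_pos"])
a=snap("top","t1")[165:275,90:290];b=snap("scene","s1")[120:275,325:450]
A=cv2.resize(a,(800,440));cv2.imwrite("pics/c3.png",cv2.resize(np.ascontiguousarray(b[:,:,::-1]),(480,595)));cv2.imwrite("pics/c4.png",A[:,:,::-1])
```

```text
[0.58990843 0.09668893 0.09574122] [-3.14005285 -0.01067672  3.06959561] [ 5.64463952e-02  5.22147942e-01 -1.20644640e-01  9.38789742e-01
 -1.59556061e-04  1.28436080e-01]
```

View pics/c3.png

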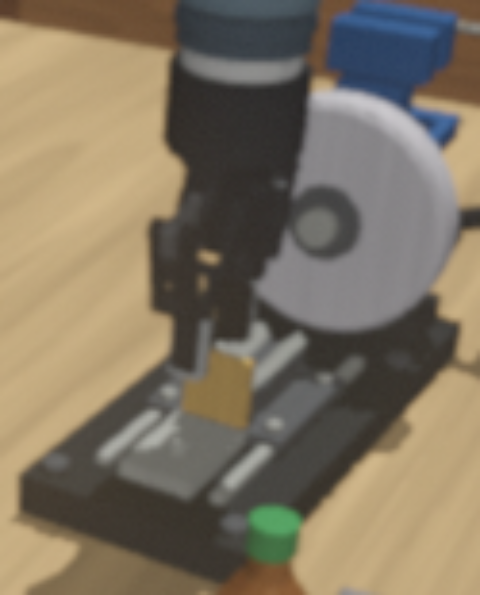

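The fingers straddle the brass stop, with the plate between the pads and the near part of the plate covered. I'll centre across it and close.

Request:
jog_arm:
  delta_pos:
    - [0, 0, 0]
    - [0, 0, 0]
  roll: [0, 0]

```text
time: 3.03
tcp_pos: [0.5964, 0.0974, 0.1036]
eef_rot: [3.141, 0.004, 3.07]
ft_force: [-0.9, 0.0, 0.7]
grip_width: 0.0501
finger_force: 0.0
```

Request:
jog_arm:
  delta_pos:
    - [0, 0.004, -0.006]
    - [0, 0, -0.006]
    - [0, 0, 0]
    - [0, 0, 0]
  roll: [0, 0, 0, 0]

```text
time: 3.37
tcp_pos: [0.5942, 0.1016, 0.0889]
eef_rot: [-3.142, -0.001, 3.071]
ft_force: [0.8, 0.3, -0.9]
grip_width: 0.0499
finger_force: 0.0
```

Request:
jog_arm:
  delta_pos:
    - [0, 0, 0]
    - [0, 0, 0]
    - [0, 0, 0]
    - [0, 0, 0]
    - [0, 0, 0]
  roll: [0, 0, 0, 0, 0]
  jaw: 0.0

```text
time: 3.78
tcp_pos: [0.5948, 0.1014, 0.0896]
eef_rot: [-3.142, 0.0, 3.071]
ft_force: [-0.5, -0.5, 1.7]
grip_width: 0.0072
finger_force: 31.8
```

Request:
jog_arm:
  delta_pos:
    - [-0.0002, -0.003, 0]
    - [-0.0002, -0.003, 0]
    - [-0.0002, -0.003, 0]
    - [-0.0002, -0.003, 0]
    - [0, 0, 0]
    - [0, 0, 0]
  roll: [0, 0, 0, 0, 0, 0]

```text
time: 4.28
tcp_pos: [0.594, 0.0892, 0.0896]
eef_rot: [-3.142, 0.0, 3.07]
ft_force: [-0.5, 1.1, 2.8]
grip_width: 0.0068
finger_force: 32.1
```

Request:
jog_arm:
  delta_pos:
    - [-0.0001, -0.0015, 0]
    - [-0.0001, -0.0015, 0]
    - [-0.0001, -0.001, 0]
    - [0, 0, 0]
    - [0, 0, 0]
  roll: [0, 0, 0, 0, 0]

```text
time: 4.7
tcp_pos: [0.594, 0.0889, 0.0895]
eef_rot: [3.134, 0.001, 3.073]
ft_force: [0.3, 12.4, 1.6]
grip_width: 0.007
finger_force: 31.9
```

Request:
jog_arm:
  delta_pos:
    - [0, 0.003, 0]
    - [0, 0, 0]
    - [0, 0, 0]
  roll: [0, 0, 0]
  jaw: 0.045

```text
time: 4.95
tcp_pos: [0.5932, 0.0878, 0.0889]
eef_rot: [-3.14, -0.001, 3.07]
ft_force: [0.4, -0.1, -0.2]
grip_width: 0.0432
finger_force: 0.0
```

Request:
jog_arm:
  delta_pos:
    - [0, 0, 0.03]
    - [0, 0, 0.03]
    - [-0.013, -0.0265, 0.01]
    - [-0.0175, -0.034, 0]
    - [-0.0175, -0.034, 0]
    - [-0.0175, -0.034, 0]
    - [-0.0175, -0.034, 0]
    - [-0.0175, -0.034, 0]
  roll: [0, 0, 0, 0, 0, 0, 0, 0]

```text
time: 5.62
tcp_pos: [0.4916, -0.1101, 0.1593]
eef_rot: [-3.14, -0.0, 3.07]
ft_force: [0.6, -0.4, -0.9]
grip_width: 0.045
finger_force: 0.0
```

Request:
jog_arm:
  delta_pos:
    - [-0.0175, -0.034, 0]
    - [-0.0175, -0.034, 0]
    - [0, 0, 0]
    - [0, 0, 0]
  roll: [0, 0, 0, 0]

```text
time: 5.95
tcp_pos: [0.4569, -0.1782, 0.1593]
eef_rot: [-3.141, -0.001, 3.066]
ft_force: [-0.5, 0.3, -1.2]
grip_width: 0.045
finger_force: 0.0
```

Run:
```python
from h import *
np.set_printoptions(precision=4,suppress=True)
print(r.sense()["tcp_pos"],r.sense()["eef_rot"])
t=snap("top","t2");s=snap("scene","s2")
# hole: dark blob in bright tongue
pt=proj("top",(.5935,.0455,.036));ps=proj("scene",(.5935,.0455,.036));print(pt,ps)
for n,im,p,w in(("top",t,pt,6),("scene",s,ps,6)):
    g=cv2.cvtColor(im,cv2.COLOR_RGB2GRAY).astype(float);x,y=np.round(p).astype(int)
    c=g[y-w:y+w+1,x-w:x+w+1];print(c.astype(int))
```

```text
[ 0.4569 -0.1782  0.1593] [-3.1412 -0.0005  3.0656]
[253.6877 223.2753] [369.0948 238.2444]
[[165 171 165 168 161 163 161 166 162 164 160 162 161]
 [163 165 166 168 170 170 172 169 169 170 166 168 168]
 [163 160 160 161 166 161 167 164 163 162 164 159 168]
 [163 164 159 167 143 122 129 140 159 164 161 164 160]
 [160 162 168 128  91  57  57  82 125 160 166 164 163]
 [166 169 153 104  65  52  41  30  25 150 169 163 163]
 [173 172 129  71  47  37  38  44  34  80 177 169 166]
 [167 173 147  73  41  42  46  76  60 120 177 170 163]
 [159 169 142  84  45  34  77 106 103 146 170 166 165]
 [164 162 174 137  88  63 106 107 132 161 160 164 165]
 [164 166 166 174 160 137 132 157 172 166 168 163 163]
 [168 167 171 172 169 175 175 173 170 171 167 165 165]
 [170 169 171 171 168 173 171 169 167 168 170 165 171]]
[[124 139 160 174 167 147 124 116 114 113 112 112 112]
 [149 167 177 180 175 165 148 132 127 120 114 112 113]
 [172 180 182 181 181 179 172 165 161 147 130 121 114]
 [180 182 182 181 181 180 178 177 176 170 163 148 133]
 [182 182 181 180 179 178 177 178 178 179 176 170 164]
 [180 180 180 175 171 170 170 171 174 179 179 177 176]
 [180 180 175 163 154 151 150 153 161 171 177 178 179]
 [180 178 173 156 141 133 133 132 143 160 174 178 178]
 [179 179 175 165 152 142 137 137 146 164 175 179 178]
 [178 179 178 175 170 167 164 165 168 174 177 180 180]
 [178 178 179 179 178 178 177 176 178 178 179 179 179]
 [178 179 179 179 179 179 179 179 178 179 179 179 177]
 [177 178 179 178 179 179 179 179 179 179 180 177 166]]
```

```bash
cat >> h.py <<'E'
def hole(im,n,p,w=6):
    g=cv2.cvtColor(im,cv2.COLOR_RGB2GRAY).astype(float);x,y=np.round(proj(n,p)).astype(int)
    c=g[y-w:y+w+1,x-w:x+w+1];m=np.clip(np.median(c)-12-c,0,None);v,u=np.mgrid[-w:w+1,-w:w+1]
    k=(u**2+v**2<=30);m=m*k;return x+(m*u).sum()/m.sum(),y+(m*v).sum()/m.sum()
E
python3 - <<'E'
from h import *
t=cv2.imread("pics/t2.png")[:,:,::-1];s=cv2.imread("pics/s2.png")[:,:,::-1]
p=(.5935,.0455,.036);a=hole(t,"top",p);b=hole(s,"scene",p)
print(a,b,onz("top",*a,.036),onz("scene",*b,.036),tri(("top",*a),("scene",*b)))
E
```

```text
(np.float64(253.63146139119337), np.float64(223.30759412890873)) (np.float64(369.3681818181818), np.float64(237.6590909090909)) [0.59343811 0.04560577 0.036     ] [0.59299101 0.0480726  0.036     ] (array([0.59353592, 0.04563382, 0.03732057]), [0.0004027659735476728, 0.0004027659735486335])
```

Request:
jog_arm:
  delta_pos:
    - [0.0025, 0.0045, 0]
    - [0, 0, -0.03]
    - [0, 0, -0.03]
    - [0, 0, -0.02]
    - [0, 0, -0.008]
    - [0, 0, 0]
    - [0, 0, 0]
  roll: [0, 0, 0, 0, 0, 0, 0]

```text
time: 6.63
tcp_pos: [0.4611, -0.1707, 0.0716]
eef_rot: [3.141, -0.0, 3.072]
ft_force: [-0.6, 0.5, -0.6]
grip_width: 0.0453
finger_force: 0.0
```

Request:
jog_arm:
  delta_pos:
    - [-0.001, -0.002, 0]
    - [0, 0, 0]
    - [0, 0, 0]
  roll: [0, 0, 0]

```text
time: 6.88
tcp_pos: [0.4607, -0.1742, 0.0726]
eef_rot: [-3.141, 0.003, 3.071]
ft_force: [-1.0, -0.5, -0.1]
grip_width: 0.0451
finger_force: 0.0
```

Request:
jog_arm:
  delta_pos:
    - [0, 0, 0]
    - [0, 0, 0]
    - [0, 0, 0]
    - [0, 0, 0]
  roll: [0, 0, 0, 0]
  jaw: 0.0
  newtons: 40

```text
time: 7.22
tcp_pos: [0.4601, -0.1738, 0.0721]
eef_rot: [-3.141, 0.001, 3.071]
ft_force: [-1.7, -0.1, 7.0]
grip_width: 0.0223
finger_force: 39.0
```

Request:
jog_arm:
  delta_pos:
    - [0, 0, 0.015]
    - [0, 0, 0.03]
    - [0, 0, 0.038]
    - [0.0035, 0.006, 0]
    - [0.018, 0.0295, 0]
    - [0.02, 0.033, 0]
    - [0.02, 0.033, 0]
    - [0.02, 0.033, 0]
  roll: [0, 0, 0, 0, 0, 0, 0, 0]

```text
time: 7.88
tcp_pos: [0.5415, -0.0376, 0.154]
eef_rot: [3.142, -0.0, 3.07]
ft_force: [-0.2, -0.5, -0.0]
grip_width: 0.0223
finger_force: 39.9
```

Request:
jog_arm:
  delta_pos:
    - [0.02, 0.033, 0]
    - [0.02, 0.033, 0]
    - [0.0118, 0.0183, 0]
    - [0, 0, -0.015]
    - [0, 0, -0.015]
    - [0, 0, -0.008]
    - [0, 0, 0]
    - [0, 0, 0]
  roll: [0, 0, 0, 0, 0, 0, 0, 0]

```text
time: 8.55
tcp_pos: [0.592, 0.0451, 0.1156]
eef_rot: [-3.142, -0.002, 3.07]
ft_force: [0.8, -0.6, -0.3]
grip_width: 0.0227
finger_force: 39.9
```

Run:
```python
from h import *
s=r.sense();print(s["tcp_pos"],s["eef_rot"],s["grip_width"])
b=snap("scene","s3")[170:270,320:445]; cv2.imwrite("pics/c5.png",cv2.resize(np.ascontiguousarray(b[:,:,::-1]),(750,600),interpolation=cv2.INTER_CUBIC))
```

```text
[0.59199149 0.04506735 0.11563753] [-3.14159075e+00 -2.06285531e-03  3.07036211e+00] 0.022667131096159716
```

View pics/c5.png

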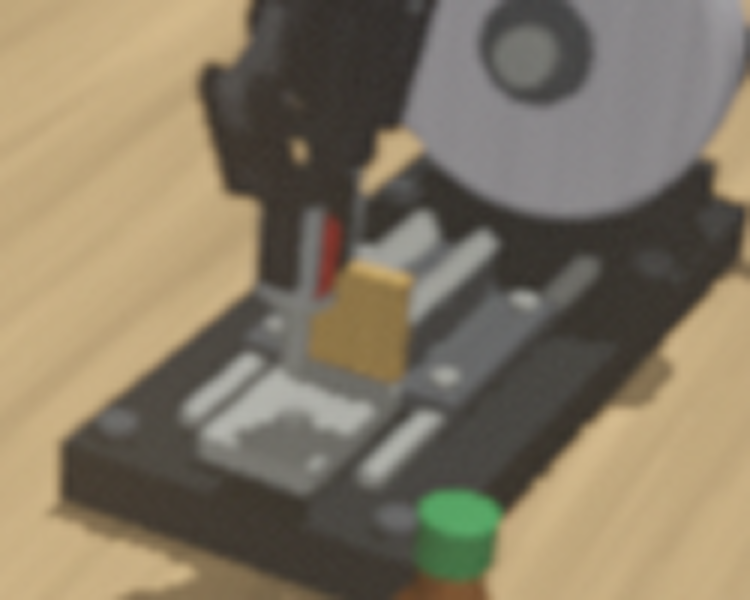

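The pin's shank is visible at about crop (300,330), which is scene (370,225), right above the shadowed hole region. I'll measure its column against the hole's.

Run:
```python
from h import *
np.set_printoptions(precision=2,suppress=True)
im=cv2.imread("pics/s3.png");
print(im[220:234,362:378].sum(2)//3)
for z in(.06,.055,.0516,.036): print(z,proj("scene",(.592,.0451,z)),proj("scene",(.5934,.0456,z)))
p=proj("scene",(.5934,.0456,.05));print((proj("scene",(.5944,.0456,.05))-p),(proj("scene",(.5934,.0466,.05))-p))
```

```text
[[ 70  77  88 104 113 118 120 122 122 117 111 108 111 110 109 108]
 [ 70  70  79  92 106 112 117 120 119 118 115 113 113 111 110 108]
 [ 72  75  92 110 116 113 114 118 116 113 112 112 111 110 110 109]
 [ 76  90 119 138 136 120 115 117 115 111 109 111 108 109 110 109]
 [ 87 101 120 136 134 119 115 117 116 111 109 109 110 110 110 110]
 [100 104 108 116 116 112 114 118 116 111 109 111 108 110 110 110]
 [ 99 102 103 104 106 107 115 119 116 112 110 110 110 110 110 109]
 [ 86  89  94  98 102 107 115 119 115 113 111 111 110 111 110 109]
 [ 95  86  83  86  93 107 117 119 114 111 110 109 109 110 110 110]
 [138 109  87  78  91 106 117 118 111 107 107 107 107 108 109 109]
 [155 129 100  91 101 113 118 117 111 106 106 105 104 105 107 106]
 [145 120 108 121 135 128 119 115 109 105 107 105 104 105 103 102]
 [123 118 133 154 162 149 129 118 111 107 107 107 106 107 105 104]
 [120 143 163 172 174 167 155 139 125 121 114 107 105 107 106 106]]
0.06 [369.24 228.42] [369.94 228.49]
0.055 [369.06 230.47] [369.75 230.54]
0.0516 [368.93 231.85] [369.63 231.92]
0.036 [368.38 238.14] [369.07 238.21]
[0.43 0.12] [ 0.19 -0.2 ]
```

Run:
```python
from h import *
im=cv2.imread("pics/s3.png").astype(int);print((im[...,2]-im[...,0])[218:232,362:378])
```

```text
[[21  7  4  6  7  7  7  6  4  7 28 56 56 49 57 68]
 [11  6  6  6  5  5  6  4  4 10 26 36 29 32 54 68]
 [ 9  8  7  8  7  6  6  5  5  8 13 17 20 36 59 70]
 [10  9  8  6  7  7  7  7  6  8 14 26 39 55 67 72]
 [10  8  7  5  5  7  8  8 10 19 37 53 62 68 70 70]
 [ 8  5  6  7  6  7  7  7 10 29 56 68 72 71 70 71]
 [ 5  4  5  7  8  8  8  9 11 31 60 72 72 71 71 71]
 [ 3  2  4  7  7  8  8  7 10 32 60 71 70 71 71 71]
 [ 2  2  3  4  5  8  7  6 11 35 64 71 71 71 71 70]
 [ 6  6  3  3  5  8  8  6 12 38 66 71 70 70 71 71]
 [ 8  7  6  6  7  7  7  7 13 39 65 71 71 72 71 71]
 [ 6  8  9  8  8  8  8  7 10 30 52 60 66 69 71 71]
 [ 7  7  8  6  8  8  8  8  9 15 23 30 41 51 59 65]
 [ 7  7  8  8  7  7  8  8  8  9  9 11 17 22 28 37]]
```

Request:
jog_arm:
  delta_pos:
    - [0.0025, 0, 0]
    - [0, 0, -0.007]
    - [0, 0, -0.006]
    - [0, 0, -0.003]
    - [0, 0, -0.003]
    - [0, 0, 0]
  roll: [0, 0, 0, 0, 0, 0]

```text
time: 9.1
tcp_pos: [0.5946, 0.0452, 0.0963]
eef_rot: [3.142, -0.002, 3.071]
ft_force: [0.8, -0.2, -1.2]
grip_width: 0.0223
finger_force: 39.9
```

Request:
jog_arm:
  delta_pos:
    - [0, 0, -0.003]
    - [0, 0, -0.003]
    - [0, 0, -0.003]
    - [0, 0, 0]
  roll: [0, 0, 0, 0]

```text
time: 9.43
tcp_pos: [0.595, 0.0453, 0.0876]
eef_rot: [3.142, -0.001, 3.071]
ft_force: [0.1, 0.0, -0.4]
grip_width: 0.0223
finger_force: 39.9
```

Tip is at about 24 mm with no resistance, so it is inside the tongue.

Request:
jog_arm:
  delta_pos:
    - [0, 0, -0.003]
    - [0, 0, -0.003]
    - [0, 0, -0.003]
    - [0, 0, -0.003]
    - [0, 0, 0]
  roll: [0, 0, 0, 0, 0]

```text
time: 9.85
tcp_pos: [0.5949, 0.0453, 0.0755]
eef_rot: [3.142, -0.001, 3.071]
ft_force: [-0.7, 0.2, -1.3]
grip_width: 0.023
finger_force: 39.9
```

Request:
jog_arm:
  delta_pos:
    - [0, 0, -0.003]
    - [0, 0, -0.003]
    - [0, 0, -0.001]
    - [0, 0, 0]
  roll: [0, 0, 0, 0]

```text
time: 10.18
tcp_pos: [0.5951, 0.0453, 0.0689]
eef_rot: [3.142, -0.001, 3.071]
ft_force: [-0.2, 0.0, -1.0]
grip_width: 0.0226
finger_force: 39.9
```

Request:
jog_arm:
  delta_pos:
    - [0, 0, -0.001]
    - [0, 0, -0.001]
    - [0, 0, 0]
  roll: [0, 0, 0]

```text
time: 10.43
tcp_pos: [0.5955, 0.0453, 0.0682]
eef_rot: [3.142, 0.001, 3.071]
ft_force: [-1.5, 0.3, 4.5]
grip_width: 0.0223
finger_force: 40.6
```

Request:
jog_arm:
  delta_pos:
    - [0, 0, 0]
    - [0, 0, 0]
    - [0, 0, 0]
  roll: [0, 0, 0]
  jaw: 0.036

```text
time: 10.68
tcp_pos: [0.5956, 0.0452, 0.0674]
eef_rot: [3.141, 0.001, 3.071]
ft_force: [1.1, -0.3, -1.9]
grip_width: 0.0362
finger_force: 0.0
```

Request:
jog_arm:
  delta_pos:
    - [0, 0, 0.01]
    - [0, 0, 0.02]
    - [0, 0, 0.035]
    - [0, 0, 0.035]
    - [-0.01, -0.025, 0.01]
    - [-0.012, -0.03, 0]
    - [-0.012, -0.035, 0]
    - [-0.012, -0.035, 0]
  roll: [0, 0, 0, 0, 0, 0, 0, 0]

```text
time: 11.35
tcp_pos: [0.5494, -0.0807, 0.1788]
eef_rot: [-3.141, 0.002, 3.072]
ft_force: [0.4, -0.6, 0.2]
grip_width: 0.036
finger_force: 0.0
```

Run:
```python
from h import *
s=r.sense();print(s["tcp_pos"],s["eef_rot"],s["grip_width"])
t=snap("top","t4");b=snap("scene","s4")
def red(im,x0,y0,x1,y1):
    h=cv2.cvtColor(im,cv2.COLOR_RGB2HSV).astype(int);m=((h[...,0]<8)|(h[...,0]>172))&(h[...,1]>150)&(h[...,2]>80)
    v,u=np.nonzero(m[y0:y1,x0:x1]);return u.mean()+x0,v.mean()+y0
a=red(t,230,200,275,245);c=red(b,345,205,395,245);print(a,c,tri(("top",*a),("scene",*c)))
A=cv2.resize(b[190:265,320:420],(800,600),interpolation=cv2.INTER_CUBIC);cv2.imwrite("pics/c6.png",A[:,:,::-1])
```

```text
[ 0.54937997 -0.08070038  0.17877319] [-3.14115702e+00  2.17544371e-03  3.07237569e+00] 0.036018045098527456
 ** On entry to DLASCL parameter number  4 had an illegal value
 ** On entry to DLASCL parameter number  4 had an illegal value<stdin>:6: RuntimeWarning: Mean of empty slice.
  ret = ret.dtype.type(ret / rcount)
Traceback (most recent call last):
  File "h.py", line 16, in tri
    x=np.linalg.lstsq(np.vstack(A),np.hstack(B),rcond=None)[0]
      ~~~~~~~~~~~~~~~^^^^^^^^^^^^^^^^^^^^^^^^^^^^^^^^^^^^^^
numpy.linalg.LinAlgError: SVD did not converge in Linear Least Squares
```

Request:
jog_arm:
  delta_pos:
    - [-0.0112, -0.035, 0]
    - [-0.0112, -0.035, 0]
    - [-0.0112, -0.035, 0]
    - [-0.0112, -0.035, 0]
    - [-0.0112, -0.035, 0]
    - [-0.0112, -0.035, 0]
    - [-0.0112, -0.035, 0]
    - [0, 0, 0]
  roll: [-2, -2, -2, -2, -2, 0, 0, 0]
  jaw: 0.055

```text
time: 12.12
tcp_pos: [0.4699, -0.3306, 0.1781]
eef_rot: [-3.138, 0.002, 2.89]
ft_force: [1.1, 0.1, 0.3]
grip_width: 0.0546
finger_force: 0.0
```

```bash
cat >> h.py <<'E'
def red(im,x0,y0,x1,y1):
    h=cv2.cvtColor(im,cv2.COLOR_RGB2HSV).astype(int);m=((h[...,0]<8)|(h[...,0]>172))&(h[...,1]>150)&(h[...,2]>80)
    v,u=np.nonzero(m[y0:y1,x0:x1]);return u.mean()+x0,v.mean()+y0
E
python3 - <<'E'
from h import *
s=r.sense();print(s["tcp_pos"],s["eef_rot"],s["grip_width"])
t=snap("top","t5");b=snap("scene","s5")
a=red(t,230,200,275,245);c=red(b,345,205,395,245);print(a,c,tri(("top",*a),("scene",*c)))
A=np.hstack([cv2.resize(b[190:260,320:410],(400,311),interpolation=cv2.INTER_CUBIC),cv2.resize(t[190:260,200:290],(400,311),interpolation=cv2.INTER_CUBIC)]);cv2.imwrite("pics/c6.png",A[:,:,::-1])
E
```

```text
[ 0.46986718 -0.33058363  0.17805455] [-3.13779871e+00  1.69148593e-03  2.88979651e+00] 0.05459966957326837
(np.float64(251.66379310344828), np.float64(219.93965517241378)) (np.float64(370.08620689655174), np.float64(231.55172413793105)) (array([0.59534543, 0.04646634, 0.05295456]), [0.0012867221331198798, 0.001286722133119785])
```

View pics/c6.png

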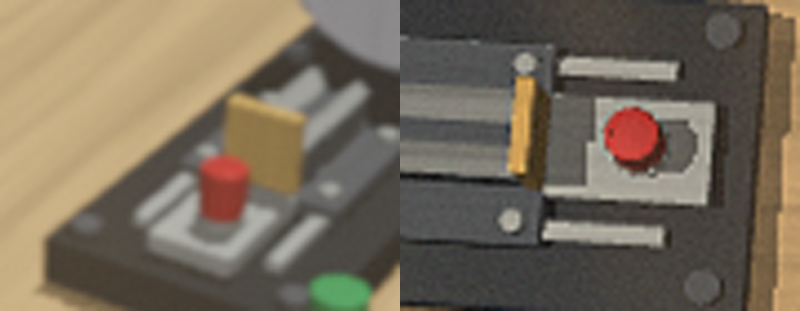

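The pin stands upright with its flange on the tongue. The knob triangulates to z = 53 mm, which is the home height. Now the rod.

Request:
jog_arm:
  delta_pos:
    - [-0.005, -0.0155, 0]
    - [-0.005, -0.0157, 0]
    - [0, 0, -0.03]
    - [0, 0, -0.03]
    - [0, 0, -0.03]
    - [0, 0, -0.024]
    - [0, 0, 0]
    - [0, 0, 0]
  roll: [0, 0, 0, 0, 0, 0, 0, 0]

```text
time: 12.88
tcp_pos: [0.4607, -0.3534, 0.0625]
eef_rot: [3.139, -0.003, 2.898]
ft_force: [0.1, 0.1, 0.3]
grip_width: 0.055
finger_force: 0.0
```

Request:
jog_arm:
  delta_pos:
    - [0, 0, 0]
  roll: [0]

```text
time: 12.97
tcp_pos: [0.4623, -0.3556, 0.0649]
eef_rot: [-3.141, 0.002, 2.898]
ft_force: [-0.4, 0.4, -0.6]
grip_width: 0.055
finger_force: 0.0
```

Request:
jog_arm:
  delta_pos:
    - [-0.002, -0.006, 0]
    - [0, 0, 0]
    - [0, 0, 0]
  roll: [0, 0, 0]

```text
time: 13.22
tcp_pos: [0.4599, -0.3633, 0.0651]
eef_rot: [-3.14, 0.003, 2.896]
ft_force: [-0.5, 0.3, -0.4]
grip_width: 0.0548
finger_force: 0.0
```

Request:
jog_arm:
  delta_pos:
    - [0, 0, 0]
    - [0, 0, 0]
    - [0, 0, 0]
    - [0, 0, 0]
    - [0, 0, 0]
  roll: [0, 0, 0, 0, 0]
  jaw: 0.0
  newtons: 50

```text
time: 13.63
tcp_pos: [0.4595, -0.3613, 0.0642]
eef_rot: [3.14, 0.001, 2.897]
ft_force: [-0.3, 2.7, 5.5]
grip_width: 0.0282
finger_force: 49.0
```

Request:
jog_arm:
  delta_pos:
    - [0, 0, 0.02]
    - [0, 0, 0.035]
    - [0, 0, 0.035]
    - [0.0025, 0.01, 0.016]
    - [0.0085, 0.03, 0]
    - [0.0105, 0.037, 0]
    - [0.0105, 0.037, 0]
    - [0.0105, 0.037, 0]
  roll: [0, 0, 0, -5, -6, -6, -6, -6]

```text
time: 14.3
tcp_pos: [0.5012, -0.2094, 0.1692]
eef_rot: [3.141, -0.001, 2.384]
ft_force: [-0.2, 0.0, -2.2]
grip_width: 0.0283
finger_force: 50.2
```

Request:
jog_arm:
  delta_pos:
    - [0.0105, 0.037, 0]
    - [0.0105, 0.037, 0]
    - [0.0105, 0.037, 0]
    - [0.0105, 0.037, 0]
    - [0.0105, 0.037, 0]
    - [0.0105, 0.037, 0]
    - [0.0105, 0.037, 0]
    - [0, 0, 0]
  roll: [-7, -7, -7, -7, -7, -7, -7, -1.6]

```text
time: 14.97
tcp_pos: [0.5728, 0.0423, 0.169]
eef_rot: [3.141, -0.004, 1.549]
ft_force: [1.1, -0.5, -2.4]
grip_width: 0.0279
finger_force: 50.2
```

Request:
jog_arm:
  delta_pos:
    - [0.008, 0.03, 0]
    - [0.008, 0.03, 0]
    - [0.008, 0.03, 0]
    - [0.003, 0.0135, 0]
    - [0, 0, -0.02]
    - [0, 0, -0.015]
    - [0, 0, 0]
    - [0, 0, 0]
  roll: [0, 0, 0, 0, 0, 0, 0, 0]

```text
time: 15.63
tcp_pos: [0.5975, 0.1391, 0.1331]
eef_rot: [-3.138, 0.001, 1.546]
ft_force: [0.4, 0.2, -1.3]
grip_width: 0.0283
finger_force: 50.2
```

Run:
```python
from h import *
s=r.sense();print(s["tcp_pos"],s["eef_rot"],s["grip_width"])
t=snap("top","t6");b=snap("scene","s6")
A=np.hstack([cv2.resize(b[160:260,330:420],(400,444),interpolation=cv2.INTER_CUBIC),cv2.resize(t[170:270,170:260],(400,444),interpolation=cv2.INTER_CUBIC)]);cv2.imwrite("pics/c7.png",A[:,:,::-1])
```

```text
[0.59748712 0.13905926 0.13314976] [-3.13796621e+00  7.88133108e-04  1.54617444e+00] 0.028262839515906014
```

View pics/c7.png

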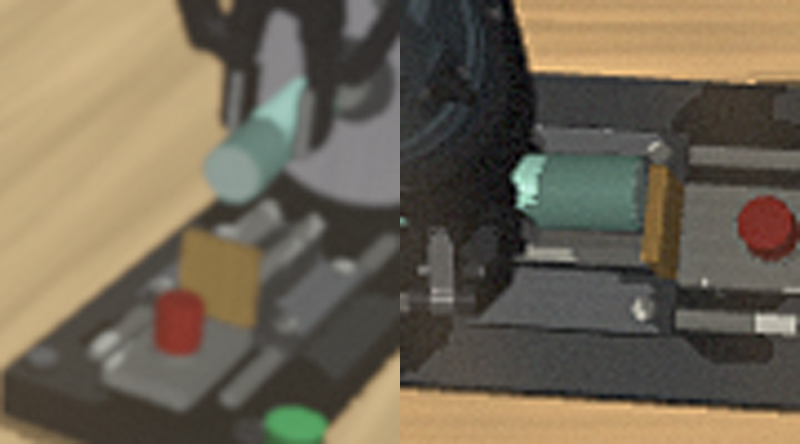

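The rod is level above the V. Its near end disc is at scene (381.8,199), and its end edge at top is about (225,213), close to the stop.

Run:
```python
from h import *
print(onz("scene",381.8,199.0,.114))
for z in(.129,.114,.099):print(z,onz("top",225.1,212.8,z),onz("top",224.0,212.8,z))
t=cv2.imread("pics/t6.png");h=cv2.cvtColor(t,cv2.COLOR_BGR2HSV);print(h[212,216:232].tolist())
s=cv2.imread("pics/s6.png");h=cv2.cvtColor(s,cv2.COLOR_BGR2HSV)
m=((h[...,0]>70)&(h[...,0]<100)&(h[...,1]>40)).astype(int)
print(h[186:210:2,372:400:2,2]);print(m[185:210,372:402])
```

```text
[0.59845081 0.0856562  0.114     ]
0.129 [0.59381038 0.08308127 0.129     ] [0.5938213  0.08500087 0.129     ]
0.114 [0.59707732 0.08589163 0.114     ] [0.59708842 0.08784158 0.114     ]
0.099 [0.60034426 0.08870199 0.099     ] [0.60035553 0.0906823  0.099     ]
[[80, 57, 129], [78, 57, 125], [79, 58, 128], [77, 57, 125], [79, 60, 127], [76, 65, 130], [72, 39, 110], [69, 22, 81], [77, 22, 82], [32, 42, 84], [19, 135, 123], [18, 150, 126], [19, 140, 129], [18, 133, 113], [20, 144, 78], [19, 145, 72]]
[[197 194 191 176  86 116  67 102 154 168 195 196 157 116]
 [192 190 188 185 129 113 100 120 127 130 157 184 140 113]
 [189 188 186 188 161 116 120 127 130 133 132 156 121 113]
 [188 187 186 171 134 133 131 132 133 134 132 135 113 111]
 [186 186 171 153 156 155 151 138 133 132 130 122 112 114]
 [186 182 152 157 157 157 156 150 135 129 123 120 127 131]
 [184 179 154 157 158 157 157 155 139 122 104  98 133 138]
 [184 187 164 156 156 158 157 157 137 101  61  57  87 124]
 [189 194 188 158 158 157 157 154 119  67  56  54  56  72]
 [195 197 192 143 134 148 147 114  71  76  59  57  56  55]
 [198
[... 989 characters left out ...]
0 0 0]
 [0 0 0 0 0 0 0 0 0 0 0 0 0 0 0 0 0 1 1 1 0 0 0 0 0 0 0 0 0 0]
 [0 0 0 0 0 0 0 0 0 0 0 0 0 0 0 0 0 1 1 0 0 0 0 0 0 0 0 0 0 0]
 [0 0 0 0 0 0 0 0 0 0 0 0 0 0 0 0 1 1 0 0 0 0 0 0 0 0 0 0 0 0]
 [0 0 0 0 0 0 0 0 0 0 0 0 0 0 0 0 0 0 0 0 0 0 0 0 0 0 0 0 0 0]
 [0 0 0 0 0 0 0 0 0 0 0 0 0 0 0 0 0 0 0 0 0 0 0 0 0 0 0 0 0 0]
 [0 0 0 0 0 0 0 0 0 0 0 0 0 0 0 0 0 0 0 0 0 0 0 0 0 0 0 0 0 0]
 [0 0 0 0 0 0 0 0 0 0 0 0 0 0 0 0 0 0 0 0 0 0 0 0 0 0 0 0 0 0]
 [0 0 0 0 0 0 0 0 0 0 0 0 0 0 0 0 0 0 0 0 0 0 0 0 0 0 0 0 0 0]
 [0 0 0 0 0 0 0 0 0 0 0 0 0 0 0 0 0 0 0 0 0 0 0 0 0 0 0 0 0 0]
 [0 0 0 0 0 0 0 0 0 0 0 0 0 0 0 0 0 0 0 0 0 0 0 0 0 0 0 0 0 0]
 [0 0 0 0 0 0 0 0 0 0 0 0 0 0 0 0 0 0 0 0 0 0 0 0 0 0 0 0 0 0]]
```

Request:
jog_arm:
  delta_pos:
    - [0.0023, 0.0072, 0]
    - [0, 0, 0]
    - [0, 0, -0.015]
    - [0, 0, -0.015]
    - [0, 0, -0.005]
    - [0, 0, 0]
    - [0, 0, 0]
  roll: [-2.1, 0, 0, 0, 0, 0, 0]

```text
time: 16.32
tcp_pos: [0.6013, 0.1464, 0.0999]
eef_rot: [3.141, 0.0, 1.51]
ft_force: [-0.1, 0.5, -0.9]
grip_width: 0.028
finger_force: 50.2
```

Request:
jog_arm:
  delta_pos:
    - [-0.001, 0, -0.003]
    - [0, 0, -0.003]
    - [0, 0, -0.002]
    - [0, 0, 0]
    - [0, 0, 0]
  roll: [0, 0, 0, 0, 0]

```text
time: 16.73
tcp_pos: [0.6002, 0.1467, 0.0913]
eef_rot: [-3.142, 0.0, 1.51]
ft_force: [-0.4, -0.1, -2.2]
grip_width: 0.0282
finger_force: 50.2
```

Request:
jog_arm:
  delta_pos:
    - [0, 0, -0.001]
    - [0, 0, -0.001]
    - [0, 0, 0]
    - [0, 0, 0]
  roll: [0, 0, 0, 0]

```text
time: 17.07
tcp_pos: [0.6003, 0.1467, 0.09]
eef_rot: [3.141, -0.0, 1.51]
ft_force: [-2.6, -0.4, 4.6]
grip_width: 0.028
finger_force: 50.8
```

Request:
jog_arm:
  delta_pos:
    - [-0.0006, 0, 0]
    - [0, 0, -0.0005]
    - [0, 0, 0]
    - [0, 0, 0]
  roll: [0, 0, 0, 0]

```text
time: 17.4
tcp_pos: [0.5997, 0.1468, 0.0895]
eef_rot: [3.141, -0.0, 1.51]
ft_force: [-3.7, 1.1, 5.9]
grip_width: 0.028
finger_force: 51.1
```

Request:
jog_arm:
  delta_pos:
    - [-0.0008, 0, 0]
    - [0, 0, -0.0005]
    - [0, 0, 0]
    - [0, 0, 0]
  roll: [0, 0, 0, 0]

```text
time: 17.73
tcp_pos: [0.5995, 0.1468, 0.0893]
eef_rot: [3.14, -0.0, 1.51]
ft_force: [-2.8, 0.9, 7.2]
grip_width: 0.0282
finger_force: 51.2
```

Request:
jog_arm:
  delta_pos:
    - [-0.0008, 0, 0]
    - [0, 0, -0.0008]
    - [0, 0, 0]
    - [0, 0, 0]
  roll: [0, 0, 0, 0]

```text
time: 18.07
tcp_pos: [0.5995, 0.1468, 0.0892]
eef_rot: [3.138, -0.001, 1.509]
ft_force: [-2.2, -0.1, 10.5]
grip_width: 0.0277
finger_force: 51.5
```

Request:
jog_arm:
  delta_pos:
    - [-0.0005, 0, 0]
    - [0, 0, 0]
    - [0, 0, 0]
    - [0, 0, 0]
    - [0, 0, 0]
    - [0, 0, 0]
  roll: [0, 0, 0, 0, 0, 0]

```text
time: 18.57
tcp_pos: [0.5994, 0.1468, 0.0892]
eef_rot: [3.137, -0.001, 1.509]
ft_force: [-0.6, -0.6, 9.2]
grip_width: 0.0282
finger_force: 51.3
```

Run:
```python
from h import *
F=[]
for i in range(3):
    t=snap("top","t7");s=r.sense();F.append(s["ft_force"])
b=snap("scene","s7");print(np.mean(F,0),s["torque"],s["tcp_pos"],s["eef_rot"])
a=red(t,230,200,275,245);c=red(b,345,205,395,245);print(a,c,tri(("top",*a),("scene",*c))[0])
A=np.hstack([cv2.resize(b[160:260,330:420],(400,444),interpolation=cv2.INTER_CUBIC),cv2.resize(t[170:270,170:260],(400,444),interpolation=cv2.INTER_CUBIC)]);cv2.imwrite("pics/c8.png",A[:,:,::-1])
```

```text
[-0.05049851 -0.94983518  9.52343108] [-0.13177399  0.13787116 -0.080066  ] [0.59942451 0.14679558 0.08924178] [ 3.13728712e+00 -6.05620907e-04  1.50944847e+00]
(np.float64(251.63247863247864), np.float64(220.12820512820514)) (np.float64(369.9357798165138), np.float64(232.0275229357798)) [0.59514962 0.04663807 0.05166649]
```

View pics/c8.png

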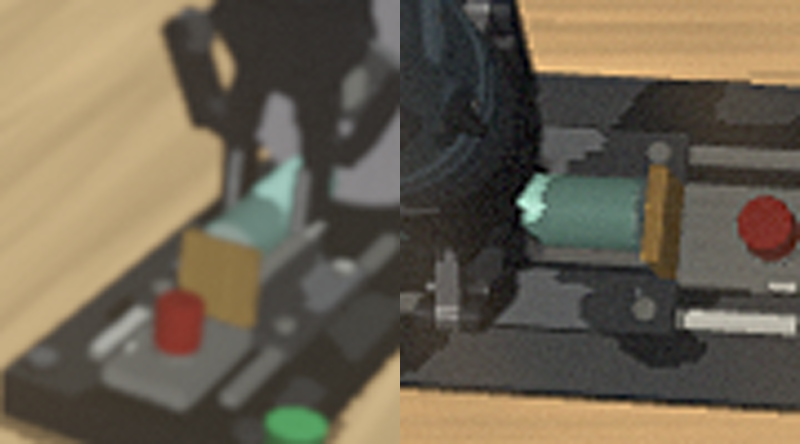

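The rod lies in the V, parallel to it, with its end a few mm off the brass stop. The pin is unchanged. The push is about 9.5–11 N with no side load, so I'm handing in.

```bash
python3 -c "
from rig import r
print(r.job_done())"
```

```text
the job is handed in; nothing more can be done
None
```

I handed the job in at about 19 s, and no verdict came back. The V-rest is drawn back to its end stop and the lock pin is home and let go. The rod is held in the V, a few mm off the back stop by camera, with a push of about 10 N.

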